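Index the sample carousel and load the vial

TASK

Turn the blue carousel by gently pushing one of its two steel studs sideways until its notch comes round to the red mark and the spring plunger clicks in and stops it, then keep pressing that stud on in the same direction with about 16 N for a second to take up the play, without forcing it harder. Then stand the small vial with the grey-blue cap upright in the carousel's yellow cup, setting it down rather than dropping it, and leave the other vials where they are.

Things in the scene. Friction and masses are not known exactly. Their poses are not given: they have to be found in the camera images.
- base: white carousel base, fixed to the desk: plate 140 x 140 mm, 20 mm thick, with a tongue on its +x side carrying an aluminium index block (top 36.5 mm above the desk, 33 mm wide, 73 to 107 mm from the pivot, red mark on top, red plunger knob behind), clamped up to 5 degrees to either side of +x. Origin: centre of the square plate's underside, on the pivot axis; z up.
- carousel: blue round plate, diameter 124 mm, 16 mm thick, that turns either way on a stiff pivot in the base, and stays where it is left. Origin: on its axis, at its underside, 20 mm above the desk; z up; +x points to its notch. On its top stand three uprights 22 mm high: two steel studs, diameter 12 mm, 48 mm from the axis at +60 and -60 degrees from +x, and the yellow cup at 180 degrees.
- notch (a point): notch in the carousel's rim, at the rim's upper edge, 36 mm above the desk, 62 mm from the axis; 13 mm wide, 11 mm deep radially; a white line on the plate points to it. Turning the carousel takes roughly 3 to 8 N at a stud. A grey hub cap, diameter 28 mm, rises 7 mm in its centre.
- cup (a point): centre of the inner floor of the yellow cup on the carousel, 39 mm from the axis, opposite the notch, 37 mm above the desk; inner diameter 39 mm (the vial has 4 mm of room all round), outer 44 mm, rim 58 mm above the desk.
- plunger (a joint): spring plunger in the index block (steel pin, diameter 10 mm, axis 28 mm above the desk) that presses on the rim with about 3 N. About 0 m: nose on the rim; 0.009 m: fully in the notch, where it blocks turning either way (1.5 mm of play each way). Pressing a stud on along its circle with 16 N then loads the plunger's side, 62 mm from the pivot, with about 10 N; it stands 15 N.
- vial_grey: small vial with grey-blue cap and white body, 30 mm diameter, 58 mm high, standing on the desk. Origin: centre of its underside; z up.
- vial_amber_white: amber vial with white cap, 34 mm diameter, 64 mm high, a bystander. Origin: centre of its underside.
- vial_amber_small: slim amber vial with white cap, 26 mm diameter, 55 mm high, a bystander. Origin: centre of its underside.

How it is judged:
On the way, in this order (a step that is already met when the one before it is completed fails the run):
1. the plunger has dropped into the notch and the carousel is pressed against the plunger's side with over 7 N (value of joint plunger above 0.0065 m and contact force between plunger and carousel above 7 N), for 0.4 s.
2. the vial with the grey-blue cap stands in the cup (distance between vial_grey and cup below 0.006 m and angle between vial_grey's own z axis and vertical below 0.15 rad), for 0.2 s.
At the end, for the whole second after the job is handed in: The notch faces the red mark with the plunger in it (at least 6.5 mm in), the carousel is at rest, and the vial with the grey-blue cap stands upright (within 0.15 rad) and at rest on the floor of the yellow cup (within 6 mm of its centre) (all of step 2 and value of joint plunger above 0.0065 m and linear speed of vial_grey below 0.02 m/s and angular speed of carousel below 0.05 rad/s); the robot touches nothing.
It fails at once if the carousel is forced against the plunger (over 15 N between them) (contact force between plunger and carousel above 15 N).
It fails at once if the fingers push the carousel with more than 30 N (contact force between the fingers and carousel above 30 N).
It fails at once if the vial is dropped or rammed into the carousel (over 40 N) (contact force between vial_grey and carousel above 40 N).
It fails at once if another vial is moved more than 20 mm (distance of any of vial_amber_white, vial_amber_small from where it was at the start of the episode above 0.02 m).
It also fails if it takes over 67 s, if anything falls off the work surface, if the arm or the gripper's body presses on something with over 40 N, if the wrist force passes 120 N, or if a joint passes its speed limit or range.

ROBOT

A 6-joint arm with a two-finger parallel gripper is mounted at the origin on a cart in front of the work surface, level with it; the furniture and walls round the work are solid. World frame = base frame: x ahead of the robot, y to its left, z up, the work surface at z = 0. Lengths are in m, angles in rad, forces in N, time in s.
With the tool pointing down it reaches from about 0.3 to 0.75 m from the base axis. Payload 8.5 kg.
Tool frame: the origin (TCP) lies midway between the tips of the shut fingers; the grasp point (between the pads) lies 19 mm behind it; z points along the fingers, y is the line along which they close (so a half turn about z gives the same grasp; the last joint's range is limited). The gripper opens to 88 mm and grips with 3 to 60 N. Pads are 18 mm wide; open, the fingers measure 123 mm over their backs; the gripper's body (75 mm by 187 mm) begins 45 mm behind the grasp point.
Start: joints at [-1.489, 0.381, 1.297, -0, 1.464, -0.215], TCP at [0.161, -0.526, 0.211] pointing down, gripper open.
Joint ranges: [-3.11, 3.11], [-0.89, 2.33], [0.22, 2.48], [-1.42, 4.56], [0.17, 2.85], [-2.88, 2.88]. Speed limits (rad/s): [2.39, 2.39, 3.14, 3.14, 3.14, 3.14].

INTERFACE

Orientations are given as a rotation vector (axis times angle).
In Python, from cell import readout, capture, ticket gives the robot as it stands. The module is installed in compiled form; this text tells all that it offers.
- The arm moves only by the tool move_arm, never from a script. Its arguments are lists of equal length, an entry for each row: "linear": the shift along the tool's x, y, z as a fraction of full scale, a list of three; "rotation": the turn, a rotation vector about the tool's x, y, z as a fraction of full scale, a list of three. A call has 1 to 12 rows; each row shifts and turns the commanded pose from where the row before left it, along the tool's axes as they then stand; what a row does not reach is not made up. Full scale, the value 1, is 0.03 m for a shift and 0.08 rad for a turn. A row lasts 1/12 s, in which the tool goes at most 41.7 mm and 7.16 degrees, less where a joint would pass 70% of its speed; a pose out of reach is approached as far as the arm can. A call with a number of a shift or a turn outside -1 to 1 is refused whole. A call with a gripper value outside its range is refused whole. "claw" is the closure, from -1 (fully open) to 1 (shut), set as the call begins (left out, the last holds). The fingers move at their own pace and stop on an object; the grip force is fixed at half the most. Time passes only in rows, so rows that do not move let the fingers close. It gives the time, the measured TCP pose, the force, the opening and the grip force at its end, in the units of the state.
- readout.get_state(): the state, without advancing time (a new reading comes with each control period).
- capture(name): name is "scene" or "top" or "wrist"; returns a dict with "img" (420x560x3 uint8, red, green, blue), "fx", "fy", "cx", "cy" (pixels), "R" (3x3) and "t" (3): a world point X has camera coordinates R X + t; the wrist camera has in their place "hand_eye" (4x4, takes a point from camera to tool coordinates, whose origin is the TCP and whose axes are the flange's). Camera axes: x right, y down, z forward; pixel columns grow to the right and rows downward; lengths in m; the calibration is good to about 2 mm. The wrist camera is an equidistant fisheye: a pixel r from the principal point sees the ray r / f radians off the axis. A picture is of the moment at which its call begins: read the wrist's pose just before it. There is no depth.
- ticket.job_done(): hands the job in; it is judged then, once.
The state is a dict: "time_s": time; "qpos": joint angles; "dq": joint speeds; "effort": joint torques, N m; "ee_pos": TCP position; "ee_rot": TCP orientation; "force": force on the tool from outside, world axes, zero at the start; "torque": the same for the moment, N m; "width": opening from 0.0 (shut) to 1.0 (fully open); "finger_force": force on a finger pad.
Only numpy, scipy, OpenCV 4.12 (cv2) and the standard library are available. Lean on these libraries where they do the work, as an engineer would, in place of code of your own. Each camera call takes 0.05 s, during which the arm holds its last target. There are 200 camera calls.

## Working session

There is one attempt and no reset: what is moved stays moved. The work goes in short steps, Python scripts to look and compute and a tool call to move; the robot and the scene stay as the last step left them, time stands still between calls to the robot, and variables do not carry over. Pictures are saved under pics/ and viewed, at most 10 in all, crops included, and the job is handed in when it is done.

Besides the shell and the picture viewer there is one more tool, called as name(argument=value, ...) on one line, values as JSON. move_arm: Moves the arm, as the interface text tells. Shift numbers are shares of 0.03 m and turn numbers shares of 0.08 rad, none past 1 either way. Its arguments: {"type":"object","properties":{"linear":{"type":"array"},"rotation":{"type":"array"},"claw":{"type":"number"}},"required":["linear","rotation"]}

```bash
mkdir -p pics
python3 - <<'E'
from cell import readout, capture
import cv2,numpy as np
print({k:np.round(v,3).tolist() for k,v in readout.get_state().items()})
ims=[]
for n in("scene","top"):
    c=capture(n); cv2.imwrite(f"pics/{n}0.png",c["img"][...,::-1]); np.savez(f"{n}.npz",**c)
    print(n,c["fx"],c["cx"],c["cy"],np.round(c["R"],3).tolist(),np.round(c["t"],3).tolist())
E
```

```text
{'time_s': 0.0, 'qpos': [-1.489, 0.381, 1.298, -0.0, 1.464, -0.215], 'dq': [0.0, 0.001, -0.001, 0.0, 0.001, 0.001], 'effort': [0.001, -43.793, -22.455, 0.071, 0.035, -0.0], 'ee_pos': [0.161, -0.526, 0.21], 'ee_rot': [-3.106, -0.464, -0.0], 'force': [0.313, -1.032, 0.389], 'torque': [0.027, 0.007, -0.031], 'finger_force': 0.0, 'width': 1.002}
scene 484.9394308147077 280.5301550698469 213.36096546356217 [[-0.783, -0.622, 0.018], [-0.475, 0.579, -0.663], [0.402, -0.527, -0.749]] [0.616, 0.092, 0.87]
top 508.2258854314324 284.01114810645277 211.17847218893496 [[0.022, -0.999, 0.04], [-0.984, -0.029, -0.173], [0.174, -0.036, -0.984]] [0.324, 0.549, 0.825]
```

View pics/scene0.png

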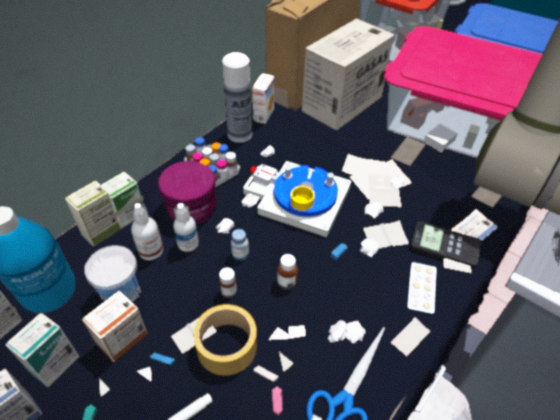

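View pics/top0.png

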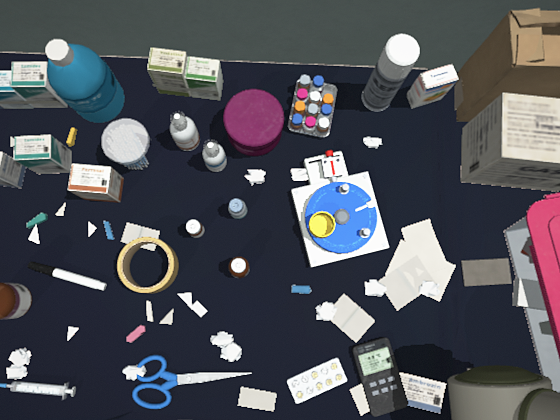

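The scene view shows the carousel at about (305,190), with the grey-capped vial at (240,243). In the top view the carousel centre is near (341,216) with its cup at (321,224), studs at (344,188) and (364,233), and the white notch line at (365,206). The index block is at (326,165) and the grey vial cap at (238,206). The amber vials are at (194,228) and (239,267).

```bash
cat > h.py <<'E'
import numpy as np,cv2
from scipy.spatial.transform import Rotation as Rn
def ray(c,u,v):
    d=np.array([(u-c["cx"])/c["fx"],(v-c["cy"])/c["fy"],1.]); R=np.array(c["R"])
    return -R.T@c["t"],R.T@d
def onz(c,u,v,z):
    o,d=ray(c,u,v); return o+d*(z-o[2])/d[2]
def mask(img,lo,hi):
    return cv2.inRange(cv2.cvtColor(img,cv2.COLOR_RGB2HSV),lo,hi)
def big(m,n=1):
    cs,_=cv2.findContours(m,cv2.RETR_EXTERNAL,cv2.CHAIN_APPROX_NONE)
    return sorted(cs,key=cv2.contourArea)[::-1][:n]
E
python3 - <<'E'
from h import *
c=dict(np.load("top.npz")); im=c["img"]
roi=np.zeros(im.shape[:2],np.uint8); roi[140:270,290:395]=255
b=big(mask(im,(100,130,60),(125,255,255))&roi)[0]
P=np.array([onz(c,*p[0],.036)[:2] for p in cv2.convexHull(b)]).astype(np.float32)
(ce,r)=cv2.minEnclosingCircle(P); print("disc",ce,r, cv2.fitEllipse(P))
y=big(mask(im,(22,120,100),(35,255,255))&roi)[0]
m=cv2.minEnclosingCircle(y)[0]; q=onz(c,*m,.058)[:2]; print("cup",q,np.degrees(np.arctan2(*(q-ce)[::-1])),np.linalg.norm(q-ce))
for n,u,z in(("studA",(344,188),.058),("studB",(364,233),.058),("line",(369,205),.036),("mark",(327,165),.0365),("grey",(238,206),.058),("ambW",(239,266),.064),("ambS",(194,228),.055)):
    q=onz(c,*u,z)[:2]; print(n,q.round(4),np.degrees(np.arctan2(*(q-ce)[::-1])).round(1),np.linalg.norm(q-ce).round(4))
cv2.imwrite("pics/c1.png",cv2.resize(im[140:280,180:400,::-1],None,fx=3.6,fy=3.6,interpolation=cv2.INTER_CUBIC))
E
```

```text
disc (0.5351036190986633, 0.24012406170368195) 0.06227700412273407 ((0.5351526141166687, 0.23992106318473816), (0.12245911359786987, 0.12411253899335861), 55.414791107177734)
cup [0.51709596 0.27462336] 117.56328038259896 0.038916286039690565
studA [0.5808 0.2375] -3.3 0.0457
studB [0.5049 0.2038] -129.8 0.0473
line [0.557  0.1905] -66.2 0.0543
mark [0.6259 0.264 ] 14.7 0.0939
grey [0.5445 0.4152] 86.9 0.1753
ambW [0.4445 0.4095] 118.2 0.1921
ambS [0.5059 0.4866] 96.8 0.2482
```

View pics/c1.png

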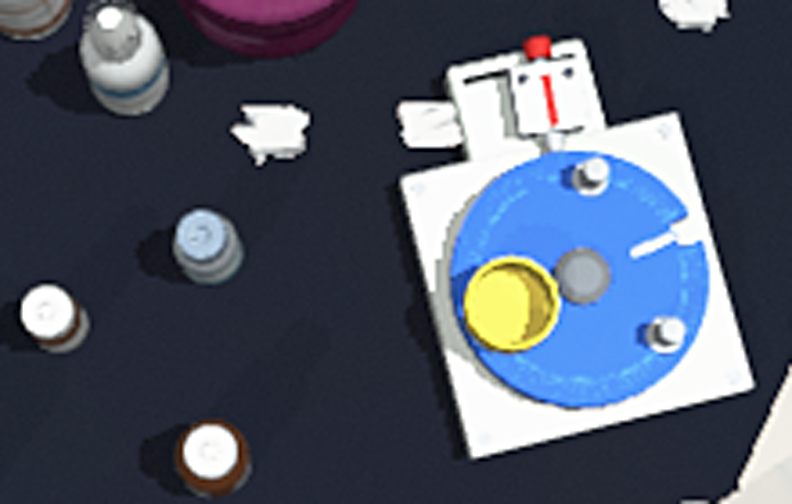

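The top view puts the pivot near (0.535, 0.240) with the notch at about -62° and the mark at about +10 to 13°. I'll push stud B (-122°) counterclockwise by roughly 72°. In the crop, the mark line runs (545,75) to (553,122), the notch is at (685,235), and the grey cap is at (202,235).

move_arm(linear=[[0,0,-0.9],[0,0,-0.9],[0,0,-0.9],[0,0,-0.9],[0,0,-0.9],[0,0,-0.9],[0.73,-0.85,0],[0.73,-0.85,0],[0.73,-0.85,0],[0.73,-0.85,0],[0.73,-0.85,0],[0.73,-0.85,0]], rotation=[[0,0,0],[0,0,0],[0,0,0],[0,0,0],[0,0,0],[0,0,0],[0,0,0],[0,0,0],[0,0,0],[0,0,0],[0,0,0],[0,0,0]], claw=1)

```text
time_s: 1.1
ee_pos: [0.242, -0.3395, 0.3725]
ee_rot: [-3.106, -0.464, 0.0]
force: [0.2, -0.0, 0.5]
width: 0.116
finger_force: 0.0
```

move_arm(linear=[[0.73,-0.85,0],[0.73,-0.85,0],[0.73,-0.85,0],[0.73,-0.85,0],[0.73,-0.85,0],[0.73,-0.85,0],[0.73,-0.85,0],[0.73,-0.85,0],[0.73,-0.85,0],[0.73,-0.85,0],[0.73,-0.85,0],[0.73,-0.85,0]], rotation=[[0,0,0],[0,0,0],[0,0,0],[0,0,0],[0,0,0],[0,0,0],[0,0,0],[0,0,0],[0,0,0],[0,0,0],[0,0,0],[0,0,0]])

```text
time_s: 2.1
ee_pos: [0.4037, 0.0301, 0.3727]
ee_rot: [-3.107, -0.465, 0.0]
force: [1.0, -1.1, 0.3]
width: 0.004
finger_force: 0.0
```

move_arm(linear=[[0.73,-0.85,0],[0.73,-0.85,0],[0.73,-0.85,0],[0.73,-0.85,0],[0.73,-0.85,0],[0.73,-0.85,0]], rotation=[[0,0,0],[0,0,0],[0,0,0],[0,0,0],[0,0,0],[0,0,0]])

```text
time_s: 2.6
ee_pos: [0.4847, 0.2148, 0.3725]
ee_rot: [3.107, 0.465, -0.001]
force: [0.4, -1.0, -0.4]
width: 0.002
finger_force: 0.0
```

move_arm(linear=[[0,0,0.45],[0,0,0.45],[0,0,0.45],[0,0,0.45],[0,0,0.45],[0,0,0.45],[0,0,0.45],[0,0,0.45],[0,0,0.45],[0,0,0.45],[0,0,0.45],[0,0,0.45]], rotation=[[0,0,0.89],[0,0,0.89],[0,0,0.89],[0,0,0.89],[0,0,0.89],[0,0,0.89],[0,0,0.89],[0,0,0.89],[0,0,0.89],[0,0,0.89],[0,0,0.89],[0,0,0.89]])

```text
time_s: 3.6
ee_pos: [0.4842, 0.213, 0.2099]
ee_rot: [3.018, -0.87, -0.001]
force: [1.1, -0.7, 0.1]
width: 0.007
finger_force: 0.0
```

```bash
cat >> h.py <<'E'
def shot(name):
    from cell import readout,capture
    s=readout.get_state(); c=capture("wrist")
    c["p"]=np.array(s["ee_pos"]); c["Rt"]=Rn.from_rotvec(s["ee_rot"]).as_matrix()
    cv2.imwrite(f"pics/{name}.png",c["img"][...,::-1]); np.savez(name+".npz",**c); return c
def wz(c,u,v,z):
    x,y=(u-c["cx"])/c["fx"],(v-c["cy"])/c["fy"]; r=np.hypot(x,y); s=np.sin(r)/max(r,1e-9)
    H=np.array(c["hand_eye"]); o=c["Rt"]@H[:3,3]+c["p"]; d=c["Rt"]@H[:3,:3]@np.array([x*s,y*s,np.cos(r)])
    return o+d*(z-o[2])/d[2]
E
python3 - <<'E'
from h import *
c=shot("w1"); print(c["fx"],c["cx"],c["cy"],np.round(c["hand_eye"],3).tolist(),c["p"],c["Rt"].round(3).tolist())
E
```

```text
325.19226210127806 282.3614585076238 209.94162401374376 [[-0.001, -0.948, -0.319, 0.085], [1.0, -0.001, 0.0, -0.0], [-0.001, -0.319, 0.948, -0.174], [0.0, 0.0, 0.0, 1.0]] [0.48424391 0.21297656 0.2098926 ] [[0.847, -0.532, -0.001], [-0.532, -0.847, -0.0], [-0.001, 0.001, -1.0]]
```

View pics/w1.png

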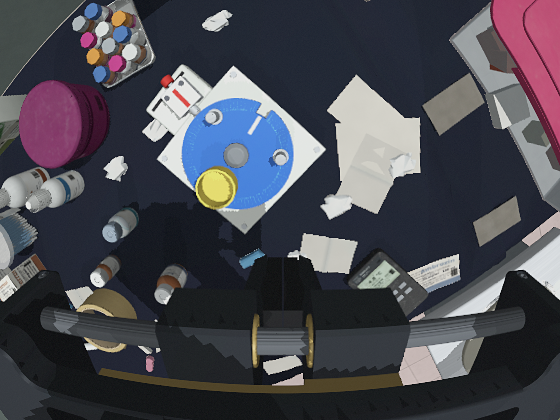

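The wrist view shows the hub at (235,155), studs at (213,116) and (281,157), cup at (216,188), notch at (268,106), and the mark line from (171,90) to (189,108). The grey vial cap is at (112,233).

Run:
```python
from h import *
c=dict(np.load("w1.npz")); im=c["img"]
roi=np.zeros(im.shape[:2],np.uint8); roi[80:225,160:310]=255
b=cv2.convexHull(big(mask(im,(100,130,60),(125,255,255))&roi)[0])
P=np.array([wz(c,*p[0],.036)[:2] for p in b]).astype(np.float32)
ce,r=cv2.minEnclosingCircle(P); print("disc",np.round(ce,4),r,cv2.fitEllipse(P))
m=cv2.minEnclosingCircle(big(mask(im,(22,120,100),(35,255,255))&roi)[0])[0]
red=mask(im,(0,150,100),(8,255,255))|mask(im,(172,150,100),(180,255,255)); red[:,:140]=0;red[130:]=0;red[:,230:]=0
for q in big(red,2):
    (x,y),s,a=cv2.minAreaRect(q); print("red",x,y,s,a,wz(c,x,y,.0365)); 
ce=np.array(ce)
for n,u,z in(("cup",m,.058),("studA",(212,115),.058),("studB",(281,156),.058),("m1",(171,90),.0365),("m2",(189,108),.0365),("hub",(235,154),.043),("c1",(233,67),.02),("c2",(326,149),.02),("grey",(112,233),.058)):
    q=wz(c,*u,z)[:2];print(n,q.round(4),np.degrees(np.arctan2(*(q-ce)[::-1])).round(1),np.linalg.norm(q-ce).round(4))
```

```text
disc [0.537 0.239] 0.061792969703674316 ((0.5371540188789368, 0.23904305696487427), (0.12256202846765518, 0.122981496155262), 26.532915115356445)
red 166.00001525878906 80.00000762939453 (8.485280990600586, 11.31370735168457) 45.0 [0.65021345 0.25764333 0.0365    ]
red 180.75 97.74999237060547 (20.50609588623047, 2.8284268379211426) 45.0 [0.62350306 0.25478263 0.0365    ]
cup [0.5211 0.2715] 116.1 0.0363
studA [0.5856 0.2324] -7.7 0.049
studB [0.5124 0.1968] -120.3 0.0488
m1 [0.6374 0.2591] 11.4 0.1023
m2 [0.6086 0.2534] 11.4 0.0731
hub [0.5386 0.2381] -30.0 0.0018
c1 [0.6211 0.1907] -29.9 0.097
c2 [0.4874 0.1527] -119.9 0.0995
grey [0.5472 0.4144] 86.7 0.1757
```

move_arm(linear=[[0,0,0.9],[0,0,0.9],[0,0,0.9],[0,0,0.9],[0,0,0.9],[0,0,0.5],[0,0,0.4],[0,0,0],[0,0,0]], rotation=[[0,0,0],[0,0,0],[0,0,0],[0,0,0],[0,0,0],[0,0,0],[0,0,0],[0,0,0],[0,0,0]])

```text
time_s: 4.4
ee_pos: [0.4845, 0.213, 0.0489]
ee_rot: [3.02, -0.863, -0.001]
force: [0.0, -0.6, -0.5]
width: 0.009
finger_force: 0.0
```

move_arm(linear=[[0.1,0,0],[0.1,0,0],[0.06,0,0],[0.06,0,0]], rotation=[[0,0,0],[0,0,0],[0,0,0],[0,0,0]])

```text
time_s: 4.73
ee_pos: [0.4932, 0.2078, 0.0495]
ee_rot: [-3.02, 0.864, -0.002]
force: [0.7, 0.3, 0.5]
width: 0.002
finger_force: 0.0
```

move_arm(linear=[[0.05,0,0],[0.05,0,0],[0.05,0,0]], rotation=[[0,0,0],[0,0,0],[0,0,0]])

```text
time_s: 4.98
ee_pos: [0.4966, 0.2055, 0.049]
ee_rot: [-3.02, 0.865, -0.0]
force: [-0.2, 0.2, 0.0]
width: 0.001
finger_force: 0.0
```

move_arm(linear=[[0.05,0,0],[0.05,0,0]], rotation=[[0,0,0],[0,0,0]])

```text
time_s: 5.15
ee_pos: [0.4991, 0.2039, 0.0488]
ee_rot: [3.02, -0.865, -0.0]
force: [0.2, 0.6, 0.9]
width: 0.005
finger_force: 0.0
```

move_arm(linear=[[0.05,0,0],[0.05,0,0]], rotation=[[0,0,0],[0,0,0]])

```text
time_s: 5.32
ee_pos: [0.5017, 0.2023, 0.0489]
ee_rot: [-3.02, 0.865, 0.0]
force: [0.0, -0.4, -0.5]
width: 0.005
finger_force: 0.0
```

move_arm(linear=[[0.05,0,0],[0.05,0,0]], rotation=[[0,0,0],[0,0,0]])

```text
time_s: 5.48
ee_pos: [0.5042, 0.2007, 0.0488]
ee_rot: [3.02, -0.865, -0.0]
force: [-0.5, -0.7, 0.6]
width: 0.0
finger_force: 0.0
```

move_arm(linear=[[0.05,0,0],[0.05,0,0]], rotation=[[0,0,0],[0,0,0]])

```text
time_s: 5.65
ee_pos: [0.5068, 0.1991, 0.0488]
ee_rot: [-3.02, 0.865, 0.0]
force: [-0.2, 0.1, -0.6]
width: 0.003
finger_force: 0.0
```

Run:
```python
from h import *
from cell import capture
a=shot("w2")["img"][60:340,140:420]; c=capture("top"); np.savez("top2.npz",**c); b=c["img"][140:280,290:430]
cv2.imwrite("pics/c2.png",np.hstack([cv2.resize(a,(400,400)),cv2.resize(b,(400,400))])[...,::-1])
```

```text
(no output)
```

View pics/c2.png

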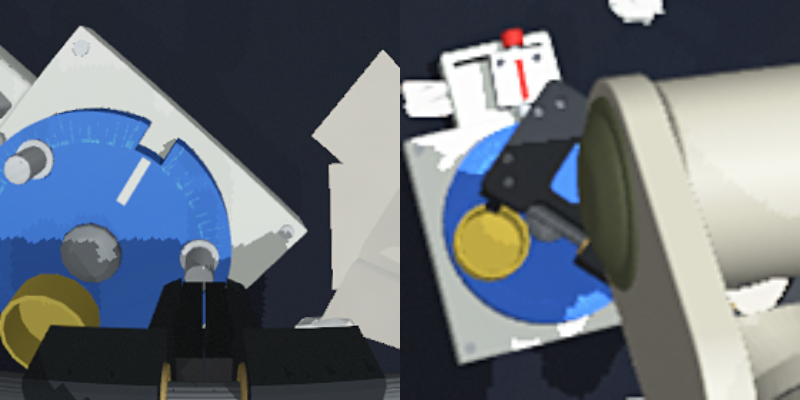

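The left half shows the finger tips (205,285) right behind stud B, whose base is at (199,255). They are almost touching, so I'll continue gently.

move_arm(linear=[[0.05,0,0],[0.05,0,0]], rotation=[[0,0,0],[0,0,0]])

```text
time_s: 5.92
ee_pos: [0.5092, 0.1976, 0.0489]
ee_rot: [3.02, -0.864, -0.0]
force: [-0.2, 0.1, 0.2]
width: 0.009
finger_force: 0.0
```

Run:
```python
from h import *
c=dict(np.load("w2.npz"))
for n,u,z in(("stud base",(279,238),.037),("hub",(140+.7*91,60+.7*250),.043),("notch",(140+.7*156,60+.7*140),.036)): print(n,wz(c,*u,z))
```

```text
stud base [0.51118366 0.19895954 0.037     ]
hub [0.53914794 0.23569509 0.043     ]
notch [0.5625631  0.18710301 0.036     ]
```

move_arm(linear=[[0.05,0,0],[0.05,0,0]], rotation=[[0,0,0],[0,0,0]])

```text
time_s: 6.08
ee_pos: [0.5119, 0.1959, 0.0489]
ee_rot: [-3.02, 0.865, -0.0]
force: [0.0, -0.0, 0.3]
width: 0.006
finger_force: 0.0
```

move_arm(linear=[[0.05,0,0],[0.05,0,0]], rotation=[[0,0,0],[0,0,0]])

```text
time_s: 6.25
ee_pos: [0.5144, 0.1943, 0.0488]
ee_rot: [3.02, -0.865, -0.0]
force: [-0.0, -0.5, 0.0]
width: 0.004
finger_force: 0.0
```

Run:
```python
from h import *
from cell import capture
a=shot("w3")["img"][120:320,180:380]; c=capture("scene"); np.savez("sc3.npz",**c); b=c["img"][120:260,220:360]
cv2.imwrite("pics/c3.png",np.hstack([cv2.resize(cv2.convertScaleAbs(x,alpha=1.5,beta=25),(400,400)) for x in(a,b)])[...,::-1])
```

```text
(no output)
```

View pics/c3.png

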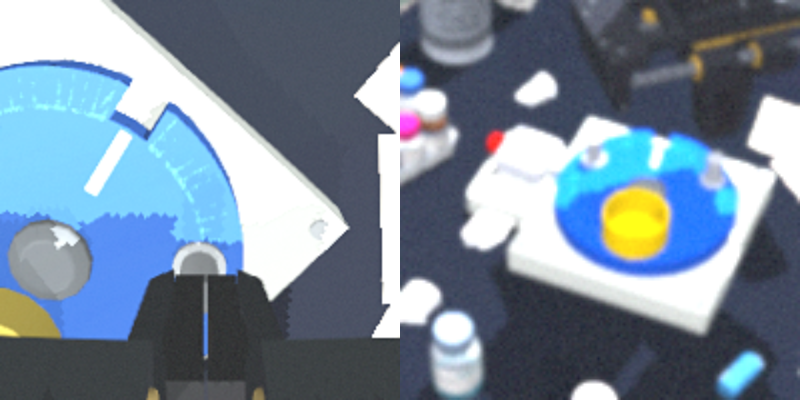

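The wrist crop shows the shut fingertips (205,270) covering stud B. In the scene crop the tips (725,115) appear well above the stud (713,165). I'll compare this with the projected TCP.

Run:
```python
from h import *
c=dict(np.load("sc3.npz")); w=dict(np.load("w3.npz"))
for dz in(0,.02,.04,.06):
    X=c["R"]@(w["p"]+[0,0,dz])+c["t"]; u=c["fx"]*X[0]/X[2]+c["cx"],c["fy"]*X[1]/X[2]+c["cy"]
    print(dz,"crop3",(u[0]-220)*400/140+400,(u[1]-120)*400/140)
```

```text
0 crop3 710.5726214385917 159.32275219377792
0.02 crop3 713.3417999339845 137.68711965945118
0.04 crop3 716.202317280673 115.33785532925631
0.06 crop3 719.158768351784 92.23905939150906
```

move_arm(linear=[[-0.4,0,0],[-0.4,0,0],[-0.4,0,0],[0,0,0.2],[0,0,0.2],[0,0,0]], rotation=[[0,0,0],[0,0,0],[0,0,0],[0,0,0],[0,0,0],[0,0,0]])

```text
time_s: 6.85
ee_pos: [0.4831, 0.2136, 0.0357]
ee_rot: [3.02, -0.864, -0.002]
force: [-0.6, -0.3, 0.3]
width: 0.001
finger_force: 0.0
```

move_arm(linear=[[0,0,0.05],[0,0,0.05],[0,0,0]], rotation=[[0,0,0],[0,0,0],[0,0,0]])

```text
time_s: 7.1
ee_pos: [0.4839, 0.2133, 0.0335]
ee_rot: [3.02, -0.865, -0.0]
force: [0.2, -1.0, -1.0]
width: 0.006
finger_force: 0.0
```

Run:
```python
from h import *
from cell import capture
a=shot("w4")["img"][120:320,180:380]; c=capture("scene"); b=c["img"][120:260,240:380]
cv2.imwrite("pics/c4.png",np.hstack([cv2.resize(cv2.convertScaleAbs(x,alpha=1.5,beta=25),(400,400)) for x in(a,b)])[...,::-1])
```

```text
(no output)
```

View pics/c4.png

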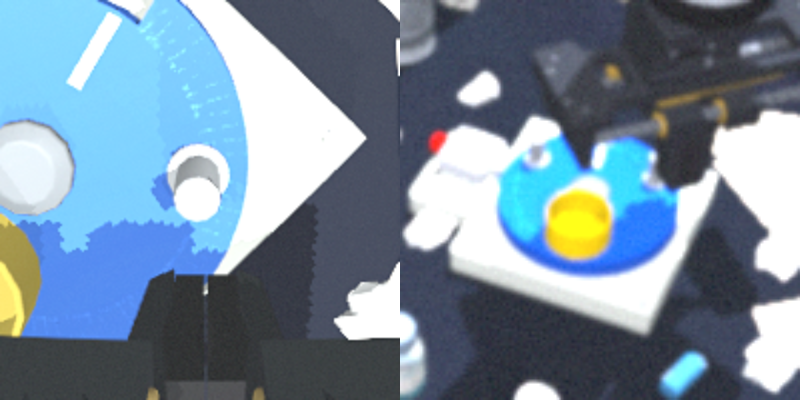

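The wrist crop shows stud B clear at (197,195) with the tips at (205,275). In the scene crop the tips end near (688,185), about level with the stud top. I'll lower about 12 mm more while watching force.

move_arm(linear=[[0,0,0.07],[0,0,0.07],[0,0,0.07],[0,0,0]], rotation=[[0,0,0],[0,0,0],[0,0,0],[0,0,0]])

```text
time_s: 7.53
ee_pos: [0.4835, 0.2134, 0.0271]
ee_rot: [3.02, -0.865, -0.001]
force: [-0.3, 0.2, -0.2]
width: 0.002
finger_force: 0.0
```

move_arm(linear=[[0,0,0.05],[0,0,0.05],[0,0,0.05],[0,0,0]], rotation=[[0,0,0],[0,0,0],[0,0,0],[0,0,0]])

```text
time_s: 7.87
ee_pos: [0.4835, 0.2135, 0.0228]
ee_rot: [3.02, -0.864, -0.001]
force: [0.4, 0.7, -0.3]
width: 0.013
finger_force: 0.0
```

move_arm(linear=[[0.1,0,0],[0.1,0,0],[0.06,0,0],[0.06,0,0]], rotation=[[0,0,0],[0,0,0],[0,0,0],[0,0,0]])

```text
time_s: 8.2
ee_pos: [0.4922, 0.2082, 0.0231]
ee_rot: [-3.02, 0.865, -0.0]
force: [-0.1, 0.6, -0.1]
width: 0.0
finger_force: 0.0
```

move_arm(linear=[[0.05,0,0],[0.05,0,0]], rotation=[[0,0,0],[0,0,0]])

```text
time_s: 8.37
ee_pos: [0.4946, 0.2067, 0.0231]
ee_rot: [-3.02, 0.865, -0.0]
force: [0.5, 0.8, -0.3]
width: 0.004
finger_force: 0.0
```

move_arm(linear=[[0.05,0,0],[0.05,0,0]], rotation=[[0,0,0],[0,0,0]])

```text
time_s: 8.53
ee_pos: [0.4959, 0.2056, 0.023]
ee_rot: [3.02, -0.865, -0.004]
force: [-6.3, 3.4, 3.2]
width: 0.005
finger_force: 3.2
```

move_arm(linear=[[0.05,0,0],[0.05,0,0]], rotation=[[0,0,0],[0,0,0]])

```text
time_s: 8.7
ee_pos: [0.4981, 0.2039, 0.0229]
ee_rot: [3.02, -0.864, -0.005]
force: [-6.4, 1.8, 4.0]
width: 0.004
finger_force: 2.9
```

move_arm(linear=[[0.05,0,0],[0.05,0,0]], rotation=[[0,0,0],[0,0,0]])

```text
time_s: 8.87
ee_pos: [0.5007, 0.2022, 0.0229]
ee_rot: [3.019, -0.864, -0.005]
force: [-6.1, 1.2, 3.2]
width: 0.0
finger_force: 2.7
```

Contact: the carousel turns at about 6.5 N. I'll follow the arc.

move_arm(linear=[[0.066,0.015,0],[0.066,0.016,0],[0.066,0.017,0],[0.065,0.018,0],[0.065,0.02,0],[0.065,0.02,0],[0.065,0.02,0],[0.065,0.02,0],[0.065,0.02,0],[0.065,0.02,0]], rotation=[[0,0,-0.7],[0,0,-0.7],[0,0,-0.7],[0,0,-0.7],[0,0,-0.7],[0,0,-0.5],[0,0,-0.5],[0,0,-0.5],[0,0,-0.5],[0,0,-0.5]])

```text
time_s: 9.7
ee_pos: [0.5174, 0.1908, 0.0229]
ee_rot: [3.139, -0.118, -0.005]
force: [-4.7, 1.0, 3.4]
width: 0.002
finger_force: 2.6
```

```bash
cat > st.py <<'E'
from h import *
from cell import readout
s=readout.get_state(); p=np.array(s["ee_pos"]); R=Rn.from_rotvec(s["ee_rot"]).as_matrix(); ce=np.array([.5365,.239])
stud=p[:2]+R[:2,0]*.0165; d=p[:2]-ce
print("yawY",np.degrees(np.arctan2(R[1,1],R[0,1])).round(1),"tcp r,ang",np.linalg.norm(d).round(4),np.degrees(np.arctan2(*d[::-1])).round(1),"F tool",(R.T@s["force"]).round(1))
n=R[:2,0]; t=R[:2,1]
# stud on line at 16.5mm ahead, radius 48
b=(d+n*.0165); k=np.dot(b,t); perp=np.dot(b,n); q=perp*n+t*np.sqrt(.048**2-perp**2); print("stud ang",np.degrees(np.arctan2(q[1],q[0])).round(1),"stud y off in tool",(np.dot(q,t)-k).round(4))
E
python3 st.py
```

```text
yawY -94.3 tcp r,ang 0.0519 -111.6 F tool [-4.8 -0.7 -3.4]
stud ang -93.0 stud y off in tool -0.0015
```

move_arm(linear=[[0.065,0.02,0],[0.065,0.02,0],[0.065,0.02,0],[0.065,0.02,0],[0.065,0.02,0],[0.065,0.02,0],[0.065,0.02,0],[0.065,0.02,0],[0.065,0.02,0],[0.065,0.02,0],[0.065,0.02,0],[0.065,0.02,0]], rotation=[[0,0,-0.5],[0,0,-0.5],[0,0,-0.5],[0,0,-0.5],[0,0,-0.5],[0,0,-0.5],[0,0,-0.5],[0,0,-0.5],[0,0,-0.5],[0,0,-0.5],[0,0,-0.5],[0,0,-0.5]])

```text
time_s: 10.7
ee_pos: [0.5412, 0.1871, 0.0228]
ee_rot: [-3.077, -0.631, 0.005]
force: [-5.7, 1.3, 2.2]
width: 0.007
finger_force: 2.4
```

```bash
python3 st.py
```

```text
yawY -66.8 tcp r,ang 0.0521 -84.8 F tool [-4.8 -3.4 -2.2]
stud ang -66.3 stud y off in tool -0.0015
```

move_arm(linear=[[0.033,0.01,0],[0.033,0.01,0],[0.033,0.01,0],[0.033,0.01,0],[0.033,0.01,0],[0.033,0.01,0],[0.033,0.01,0],[0.033,0.01,0]], rotation=[[0,0,-0.25],[0,0,-0.25],[0,0,-0.25],[0,0,-0.25],[0,0,-0.25],[0,0,-0.25],[0,0,-0.25],[0,0,-0.25]])

```text
time_s: 11.37
ee_pos: [0.5492, 0.1884, 0.0228]
ee_rot: [-3.017, -0.874, 0.006]
force: [-5.9, 0.9, 2.5]
width: 0.004
finger_force: 2.5
```

move_arm(linear=[[0.02,0.005,0],[0.02,0.005,0],[0.02,0.005,0],[0.02,0.005,0]], rotation=[[0,0,-0.15],[0,0,-0.15],[0,0,-0.15],[0,0,-0.15]])

```text
time_s: 11.7
ee_pos: [0.5518, 0.1892, 0.0227]
ee_rot: [-2.995, -0.945, 0.005]
force: [-4.9, -1.3, 2.5]
width: 0.004
finger_force: 2.1
```

```bash
python3 st.py
```

```text
yawY -55.0 tcp r,ang 0.0521 -72.9 F tool [-4.8 -1.8 -2.5]
stud ang -54.4 stud y off in tool -0.0016
```

move_arm(linear=[[0.016,0.005,0],[0.016,0.005,0],[0.016,0.005,0],[0.016,0.005,0]], rotation=[[0,0,-0.12],[0,0,-0.12],[0,0,-0.12],[0,0,-0.12]])

```text
time_s: 12.03
ee_pos: [0.5551, 0.1898, 0.0229]
ee_rot: [2.977, 1.003, -0.0]
force: [-1.7, 0.1, -0.1]
width: 0.004
finger_force: 0.6
```

move_arm(linear=[[0.016,0.005,0],[0.016,0.005,0]], rotation=[[0,0,-0.12],[0,0,-0.12]])

```text
time_s: 12.2
ee_pos: [0.5567, 0.1901, 0.0232]
ee_rot: [2.967, 1.031, 0.002]
force: [-0.7, -0.9, -0.6]
width: 0.004
finger_force: 0.8
```

move_arm(linear=[[0.016,0.005,0],[0.016,0.005,0]], rotation=[[0,0,-0.12],[0,0,-0.12]])

```text
time_s: 12.37
ee_pos: [0.5572, 0.1903, 0.0231]
ee_rot: [2.957, 1.06, 0.0]
force: [-2.0, -1.9, 0.7]
width: 0.002
finger_force: 1.2
```

The force dropped, which is the plunger clicking in. I'll press on in small steps.

move_arm(linear=[[0.016,0,0],[0.016,0,0]], rotation=[[0,0,0],[0,0,0]])

```text
time_s: 12.53
ee_pos: [0.558, 0.1909, 0.0231]
ee_rot: [2.958, 1.058, 0.0]
force: [-1.0, -2.7, 0.2]
width: 0.004
finger_force: 1.2
```

```bash
python3 st.py
```

```text
yawY -50.6 tcp r,ang 0.0527 -66.0 F tool [-2.5  1.4 -0.2]
stud ang -47.6 stud y off in tool -0.0029
```

move_arm(linear=[[0.012,0,0],[0.012,0,0]], rotation=[[0,0,0],[0,0,0]])

```text
time_s: 12.7
ee_pos: [0.5585, 0.1914, 0.0231]
ee_rot: [2.958, 1.058, 0.0]
force: [-0.2, -3.3, 0.3]
width: 0.006
finger_force: 1.2
```

```bash
python3 st.py
```

```text
yawY -50.6 tcp r,ang 0.0524 -65.2 F tool [-2.2  2.4 -0.3]
stud ang -46.7 stud y off in tool -0.0029
```

move_arm(linear=[[0.01,0,0]], rotation=[[0,0,0]])

```text
time_s: 12.78
ee_pos: [0.5587, 0.1917, 0.0231]
ee_rot: [2.958, 1.058, 0.0]
force: [-0.5, -3.0, 0.6]
width: 0.004
finger_force: 1.2
```

```bash
python3 st.py
```

```text
yawY -50.6 tcp r,ang 0.0523 -64.9 F tool [-2.3  2.  -0.6]
stud ang -46.3 stud y off in tool -0.0028
```

move_arm(linear=[[0.012,0,0],[0,0,0]], rotation=[[0,0,0],[0,0,0]])

```text
time_s: 12.95
ee_pos: [0.5588, 0.1918, 0.0231]
ee_rot: [2.958, 1.058, -0.0]
force: [-0.5, -4.0, 1.0]
width: 0.005
finger_force: 1.7
```

```bash
python3 st.py
python3 - <<'E'
from h import *
a=shot("w5")["img"][20:320,100:400]; cv2.imwrite("pics/c5.png",cv2.resize(cv2.convertScaleAbs(a,alpha=1.3,beta=15),(600,600))[...,::-1])
E
```

```text
yawY -50.6 tcp r,ang 0.0522 -64.7 F tool [-2.9  2.8 -1. ]
stud ang -46.1 stud y off in tool -0.0028
```

View pics/c5.png

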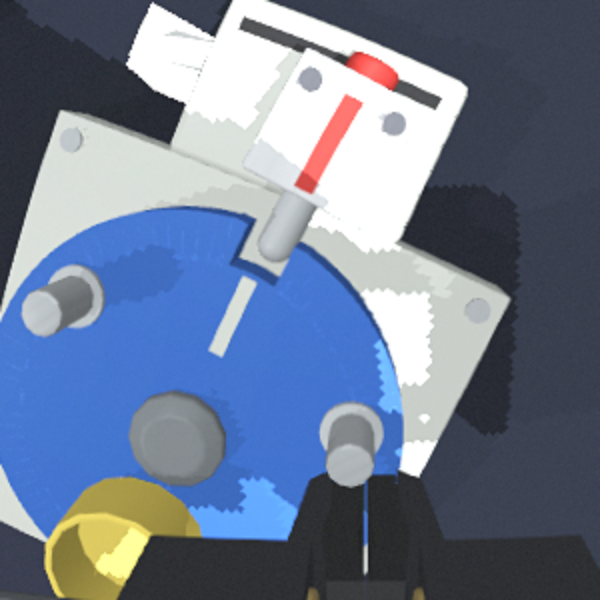

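The plunger pin at (285,235) sits in the notch and bears on its right side, and the finger at (360,475) bears on the stud. Now I'll ramp the force.

move_arm(linear=[[0.015,0,0],[0,0,0]], rotation=[[0,0,0],[0,0,0]])

```text
time_s: 13.17
ee_pos: [0.5589, 0.1919, 0.023]
ee_rot: [2.957, 1.058, -0.001]
force: [-1.8, -5.6, 0.8]
width: 0.007
finger_force: 2.5
```

```bash
python3 st.py
```

```text
yawY -50.6 tcp r,ang 0.0521 -64.5 F tool [-4.9  3.1 -0.8]
stud ang -45.9 stud y off in tool -0.0028
```

move_arm(linear=[[0.015,0,0],[0,0,0]], rotation=[[0,0,0],[0,0,0]])

```text
time_s: 13.33
ee_pos: [0.5591, 0.192, 0.023]
ee_rot: [2.957, 1.058, -0.002]
force: [-3.4, -6.8, 1.6]
width: 0.004
finger_force: 3.3
```

```bash
python3 st.py
```

```text
yawY -50.6 tcp r,ang 0.0522 -64.4 F tool [-7.   3.1 -1.6]
stud ang -45.7 stud y off in tool -0.0028
```

move_arm(linear=[[0.02,0,0],[0.02,0,0],[0,0,0]], rotation=[[0,0,0],[0,0,0],[0,0,0]])

```text
time_s: 13.58
ee_pos: [0.5593, 0.1922, 0.023]
ee_rot: [2.957, 1.058, -0.006]
force: [-6.7, -10.4, 5.1]
width: 0.007
finger_force: 5.5
```

```bash
python3 st.py
```

```text
yawY -50.6 tcp r,ang 0.0521 -64.1 F tool [-11.8   3.8  -5.1]
stud ang -45.4 stud y off in tool -0.0028
```

move_arm(linear=[[0.014,0,0],[0.014,0,0],[0,0,0]], rotation=[[0,0,0],[0,0,0],[0,0,0]])

```text
time_s: 13.83
ee_pos: [0.5593, 0.1923, 0.023]
ee_rot: [2.956, 1.058, -0.008]
force: [-6.6, -11.5, 5.8]
width: 0.006
finger_force: 7.1
```

```bash
python3 st.py
```

```text
yawY -50.6 tcp r,ang 0.052 -64.0 F tool [-12.4   4.7  -5.7]
stud ang -45.3 stud y off in tool -0.0028
```

move_arm(linear=[[0,0,0],[0,0,0]], rotation=[[0,0,0],[0,0,0]])

```text
time_s: 14.0
ee_pos: [0.5594, 0.1923, 0.023]
ee_rot: [2.957, 1.058, -0.008]
force: [-8.5, -12.5, 5.6]
width: 0.003
finger_force: 7.0
```

```bash
python3 st.py
```

```text
yawY -50.6 tcp r,ang 0.052 -63.9 F tool [-14.5   4.2  -5.5]
stud ang -45.2 stud y off in tool -0.0028
```

move_arm(linear=[[0,0,0],[0,0,0]], rotation=[[0,0,0],[0,0,0]])

```text
time_s: 14.17
ee_pos: [0.5593, 0.1923, 0.023]
ee_rot: [2.957, 1.058, -0.008]
force: [-7.2, -12.9, 6.9]
width: 0.002
finger_force: 7.0
```

```bash
python3 st.py
```

```text
yawY -50.6 tcp r,ang 0.052 -64.0 F tool [-13.8   5.4  -6.9]
stud ang -45.2 stud y off in tool -0.0028
```

move_arm(linear=[[0.014,0,0],[0,0,0],[0,0,0]], rotation=[[0,0,0],[0,0,0],[0,0,0]])

```text
time_s: 14.42
ee_pos: [0.5594, 0.1923, 0.0229]
ee_rot: [2.956, 1.058, -0.009]
force: [-10.0, -13.6, 7.0]
width: 0.002
finger_force: 7.8
```

```bash
python3 st.py
```

```text
yawY -50.6 tcp r,ang 0.052 -63.9 F tool [-16.4   4.2  -6.9]
stud ang -45.1 stud y off in tool -0.0028
```

move_arm(linear=[[0,0,0],[0,0,0],[0,0,0]], rotation=[[0,0,0],[0,0,0],[0,0,0]])

```text
time_s: 14.67
ee_pos: [0.5594, 0.1923, 0.023]
ee_rot: [2.956, 1.058, -0.009]
force: [-8.9, -13.8, 7.3]
width: 0.005
finger_force: 7.8
```

```bash
python3 st.py
```

```text
yawY -50.6 tcp r,ang 0.052 -63.9 F tool [-15.7   5.   -7.2]
stud ang -45.1 stud y off in tool -0.0028
```

Holding at about 16 N.

move_arm(linear=[[0,0,0],[0,0,0],[0,0,0],[0,0,0],[0,0,0],[0,0,0],[0,0,0],[0,0,0],[0,0,0],[0,0,0]], rotation=[[0,0,0],[0,0,0],[0,0,0],[0,0,0],[0,0,0],[0,0,0],[0,0,0],[0,0,0],[0,0,0],[0,0,0]])

```text
time_s: 15.5
ee_pos: [0.5594, 0.1923, 0.0229]
ee_rot: [2.956, 1.058, -0.009]
force: [-8.8, -13.7, 6.2]
width: 0.006
finger_force: 7.8
```

```bash
python3 st.py
```

```text
yawY -50.6 tcp r,ang 0.052 -63.9 F tool [-15.5   5.   -6.1]
stud ang -45.1 stud y off in tool -0.0028
```

move_arm(linear=[[0.007,0,0],[0,0,0],[0,0,0],[0,0,0],[0,0,0],[0,0,0],[0,0,0],[0,0,0]], rotation=[[0,0,0],[0,0,0],[0,0,0],[0,0,0],[0,0,0],[0,0,0],[0,0,0],[0,0,0]])

```text
time_s: 16.17
ee_pos: [0.5595, 0.1923, 0.0229]
ee_rot: [2.956, 1.058, -0.01]
force: [-10.6, -13.4, 8.4]
width: 0.006
finger_force: 8.2
```

move_arm(linear=[[-0.1,0,0],[-0.3,0,0],[-0.4,0,0],[0,0,-0.5],[0,0,-0.9],[0,0,-0.9],[0,0,-0.9],[0,0,-0.9],[0,0,-0.9],[0,0,0]], rotation=[[0,0,0],[0,0,0],[0,0,0],[0,0,0],[0,0,0],[0,0,0],[0,0,0],[0,0,0],[0,0,0],[0,0,0]])

```text
time_s: 17.0
ee_pos: [0.5452, 0.18, 0.1785]
ee_rot: [2.956, 1.059, 0.016]
force: [0.5, 0.6, 0.7]
width: 0.004
finger_force: 0.0
```

move_arm(linear=[[0,0,0],[0,0,0],[0,0,0],[0,0,0],[0,0,0],[0,0,0],[0,0,0],[0,0,0],[0,0,0],[0,0,0],[0,0,0],[0,0,0]], rotation=[[0,0,0.86],[0,0,0.86],[0,0,0.86],[0,0,0.86],[0,0,0.86],[0,0,0.86],[0,0,0.86],[0,0,0.86],[0,0,0.86],[0,0,0.86],[0,0,0.86],[0,0,0.86]], claw=-1)

```text
time_s: 18.0
ee_pos: [0.543, 0.1796, 0.1725]
ee_rot: [-3.133, 0.222, 0.0]
force: [-0.2, -0.2, -0.2]
width: 0.89
finger_force: 0.0
```

```bash
cat > go.py <<'E'
import sys
from h import *
from cell import readout
s=readout.get_state(); R=Rn.from_rotvec(s["ee_rot"]).as_matrix(); t=np.array([float(a) for a in sys.argv[1:4]])
print("yawY",np.degrees(np.arctan2(R[1,1],R[0,1])).round(1),"units",(R.T@(t-s["ee_pos"])/.03).round(2))
E
python3 go.py .546 .415 .145
```

```text
yawY -98.1 units [-1.01 -7.78  0.93]
```

move_arm(linear=[[-0.02,-0.79,0],[-0.02,-0.79,0],[-0.02,-0.79,0],[-0.02,-0.79,0],[-0.02,-0.79,0],[-0.02,-0.79,0],[-0.02,-0.79,0],[-0.02,-0.79,0],[-0.02,-0.79,0],[-0.02,-0.79,0],[0,0,0],[0,0,0]], rotation=[[0,0,0],[0,0,0],[0,0,0],[0,0,0],[0,0,0],[0,0,0],[0,0,0],[0,0,0],[0,0,0],[0,0,0],[0,0,0],[0,0,0]])

```text
time_s: 19.0
ee_pos: [0.5693, 0.4157, 0.1719]
ee_rot: [-3.134, 0.214, 0.002]
force: [0.1, 0.2, 0.7]
width: 1.004
finger_force: 0.0
```

```bash
python3 go.py .546 .415 .145
python3 - <<'E'
from h import *
a=shot("w6")["img"]; cv2.imwrite("pics/c6.png",cv2.convertScaleAbs(a,alpha=1.3,beta=15)[...,::-1])
E
```

```text
yawY -97.8 units [-0.76  0.13  0.9 ]
```

View pics/c6.png

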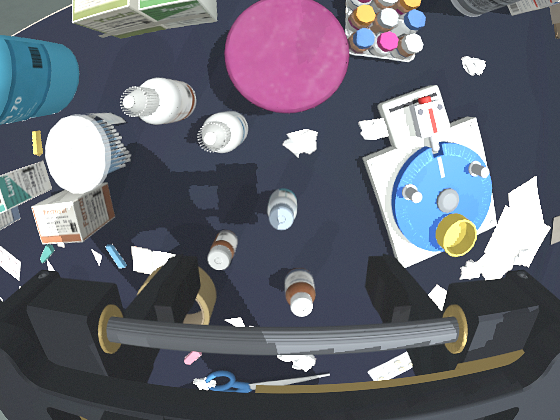

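The open fingertips are at (180,265) and (390,265), and the grey cap is ahead at (282,215). The carousel is still latched, with the pin at (436,147), and the cup is at (456,235).

```bash
python3 - <<'E'
from h import *
from cell import readout
c=dict(np.load("w6.npz")); im=c["img"]
print("qpos6",readout.get_state()["qpos"][5])
print("cap",wz(c,282,218,.058),"base-edge",wz(c,282,190,.0))
roi=np.zeros(im.shape[:2],np.uint8); roi[130:270,380:500]=255
P=np.array([wz(c,*p[0],.036)[:2] for p in cv2.convexHull(big(mask(im,(100,130,60),(125,255,255))&roi)[0])]).astype(np.float32)
ce=np.array(cv2.minEnclosingCircle(P)[0])
m=cv2.minEnclosingCircle(big(mask(im,(22,120,100),(35,255,255))&roi)[0])[0]
q=wz(c,*m,.058)[:2]; d=q-ce; print("ce",ce,"cup rim c",q,np.linalg.norm(d),np.degrees(np.arctan2(d[1],d[0])))
for n,u in(("A",(412,194)),("B",(479,172))):
    q=wz(c,*u,.055)[:2]; d=q-ce; print(n,q,np.degrees(np.arctan2(d[1],d[0])))
E
python3 go.py .546 .415 .07
```

```text
qpos6 2.170233354170495
cap [0.54909544 0.41827788 0.058     ] base-edge [0.56055306 0.41672422 0.        ]
ce [0.53903681 0.24143745] cup rim c [0.50413788 0.23862022] 0.03501245256635361 -175.38477560045695
A [0.55491122 0.2889368 ] 71.52023590939082
B [0.56918007 0.20945593] -46.69487195669194
yawY -97.9 units [-0.77  0.1   3.41]
```

move_arm(linear=[[-0.37,0.03,0],[-0.37,0.03,0],[0,0,0.8],[0,0,0.8],[0,0,0.8],[0,0,0.8],[0,0,0.5],[0,0,0.5],[0,0,0.4],[0,0,0.3],[0,0,0],[0,0,0]], rotation=[[0,0,0],[0,0,0],[0,0,0],[0,0,0],[0,0,0],[0,0,0],[0,0,0],[0,0,0],[0,0,0],[0,0,0],[0,0,0],[0,0,0]])

```text
time_s: 20.05
ee_pos: [0.5477, 0.4156, 0.0263]
ee_rot: [-3.134, 0.218, -0.0]
force: [-0.6, -0.6, -0.0]
width: 0.997
finger_force: 0.0
```

```bash
python3 go.py .547 .416 .02
python3 - <<'E'
from h import *
from cell import capture
a=shot("w7")["img"][130:330,150:430]; c=capture("scene"); np.savez("sc7.npz",**c); b=c["img"][170:310,160:300]
cv2.imwrite("pics/c7.png",np.hstack([cv2.convertScaleAbs(cv2.resize(x,s),alpha=1.5,beta=25) for x,s in((a,(420,300)),(b,(300,300)))])[...,::-1])
E
```

```text
yawY -98.0 units [-0.02 -0.01  0.21]
```

View pics/c7.png

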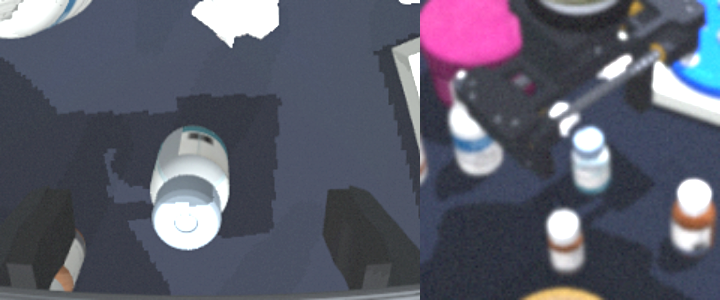

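The wrist crop shows the vial between the fingers, with its cap at (187,225) and finger inner edges at 75 and 328. The vial sits about 4 mm toward the tool's -y. I'll shift 3.5 mm, lower to z≈0.015, and close.

move_arm(linear=[[0,-0.12,0],[0,0,0.2],[0,0,0.18],[0,0,0],[0,0,0]], rotation=[[0,0,0],[0,0,0],[0,0,0],[0,0,0],[0,0,0]])

```text
time_s: 20.57
ee_pos: [0.5477, 0.4193, 0.014]
ee_rot: [3.133, -0.217, -0.002]
force: [-1.5, -0.1, 0.7]
width: 1.0
finger_force: 0.0
```

move_arm(linear=[[0,0,0],[0,0,0],[0,0,0],[0,0,0],[0,0,0],[0,0,0],[0,0,0],[0,0,0],[0,0,0],[0,0,0],[0,0,0],[0,0,0]], rotation=[[0,0,0],[0,0,0],[0,0,0],[0,0,0],[0,0,0],[0,0,0],[0,0,0],[0,0,0],[0,0,0],[0,0,0],[0,0,0],[0,0,0]], claw=1)

```text
time_s: 21.57
ee_pos: [0.548, 0.4195, 0.0146]
ee_rot: [-3.134, 0.217, -0.0]
force: [-0.6, -0.4, -0.3]
width: 0.258
finger_force: 28.1
```

move_arm(linear=[[0,0,-0.2],[0,0,-0.6],[0,0,-0.8],[0,0,-0.8],[0,0,-0.8],[0,0,-0.3],[0,0,0],[0,0,0]], rotation=[[0,0,0],[0,0,0],[0,0,0],[0,0,0],[0,0,0],[0,0,0],[0,0,0],[0,0,0]])

```text
time_s: 22.23
ee_pos: [0.5477, 0.4193, 0.119]
ee_rot: [3.134, -0.217, -0.001]
force: [-1.0, -0.1, -1.3]
width: 0.253
finger_force: 28.1
```

```bash
python3 - <<'E'
from h import *
c=shot("w8"); im=c["img"]; print("p",c["p"])
# yellow cup: rim outer ellipse via hull points
m=mask(im,(20,90,60),(38,255,255)); m[:,:330]=0; m[330:]=0
y=big(m)[0]; print("cup area",cv2.contourArea(y),cv2.boundingRect(y),"truncated?")
# held vial: bright region near image centre column
hsv=cv2.cvtColor(im,cv2.COLOR_RGB2HSV); g=(hsv[...,2]>100).astype(np.uint8)*255
for v in range(190,330,6): 
    r=np.where(g[v,230:335])[0]; print(v,(r.min()+230,r.max()+230,len(r)) if len(r) else None, im[v,282], end="; ")
# stud centres + hub for pivot/angle
roi=np.zeros(im.shape[:2],np.uint8); roi[:330,330:]=255
b=big(mask(im,(100,130,60),(125,255,255))&roi)[0]; print("\nblue",cv2.boundingRect(b))
P=np.array([wz(c,*p[0],.036)[:2] for p in cv2.convexHull(b)]).astype(np.float32); print(cv2.minEnclosingCircle(P))
E
python3 go.py .4985 .2315 .115
```

```text
p [0.54770312 0.41928334 0.11896734]
cup area 1691.5 (462, 210, 47, 51) truncated?
190 None [36 41 54]; 196 None [34 39 52]; 202 None [36 41 53]; 208 None [36 40 53]; 214 None [36 41 54]; 220 None [40 58 63]; 226 (np.int64(277), np.int64(281), 5) [72 74 73]; 232 (np.int64(277), np.int64(302), 19) [113 114 112]; 238 (np.int64(276), np.int64(305), 29) [112 114 112]; 244 (np.int64(273), np.int64(307), 29) [108 115 118]; 250 (np.int64(264), np.int64(305), 42) [132 139 144]; 256 (np.int64(257), np.int64(309), 44) [67 74 80]; 262 (np.int64(260), np.int64(305), 12) [64 72 79]; 268 (np.int64(277), np.int64(304), 4) [ 81  91 100]; 274 (np.int64(264), np.int64(294), 31) [103 114 126]; 280 (np.int64(260), np.int64(300), 41) [104 117 126]; 286 (np.int64(260), np.int64(303), 44) [106 118 129]; 292 (np.int64(260), np.int64(304), 44) [106 118 130]; 298 (np.int64(262), np.int64(301), 40) [104 117 127]; 304 (np.int64(268), np.int64(305), 34) [105 117 127]; 310 (np.int64(292), np.int64(306), 15) [34 38 50]; 316 (np.int64(292), np.int64(310), 19) [32 37 51]; 322 (np.int64(293), np.int64(310), 18) [36 39 53]; 328 None [46 48 51]; 
blue (412, 126, 112, 129)
((0.5396382212638855, 0.2416326403617859), 0.06524237245321274)
yawY -97.9 units [-0.75  6.42  0.11]
```

```bash
python3 go.py .43 .242 .119
```

```text
yawY -97.9 units [-3.06  6.39 -0.02]
```

move_arm(linear=[[-0.2,0.3,0],[-0.4,0.7,0],[-0.4,0.8,0],[-0.4,0.8,0],[-0.4,0.8,0],[-0.4,0.8,0],[-0.3,0.8,0],[-0.3,0.7,0],[-0.2,0.5,0],[-0.06,0.19,0],[0,0,0],[0,0,0]], rotation=[[0,0,0],[0,0,0],[0,0,0],[0,0,0],[0,0,0],[0,0,0],[0,0,0],[0,0,0],[0,0,0],[0,0,0],[0,0,0],[0,0,0]])

```text
time_s: 23.28
ee_pos: [0.4309, 0.2425, 0.1192]
ee_rot: [3.134, -0.218, -0.001]
force: [-0.8, 0.8, -0.5]
width: 0.255
finger_force: 28.1
```

Run:
```python
from h import *
c=shot("w9"); im=c["img"]; print("p",c["p"], (c["Rt"]@np.array(c["hand_eye"])[:3,3]+c["p"]))
y=big(mask(im,(20,90,60),(38,255,255)))[0]; h=cv2.convexHull(y); print(cv2.boundingRect(y))
P=np.array([wz(c,*p[0],.058)[:2] for p in h]).astype(np.float32); print("cup rim",cv2.minEnclosingCircle(P),cv2.fitEllipse(P))
b=big(mask(im,(100,130,60),(125,255,255)))[0]; Q=np.array([wz(c,*p[0],.036)[:2] for p in cv2.convexHull(b)]).astype(np.float32); print("disc",cv2.minEnclosingCircle(Q),cv2.boundingRect(b))
hsv=cv2.cvtColor(im,cv2.COLOR_RGB2HSV)
k=cv2.inRange(im,(95,105,115),(115,125,140)); k[:262]=0;k[315:]=0;k[:,:240]=0;k[:,330:]=0
print("cap",[ (cv2.minEnclosingCircle(q),cv2.contourArea(q)) for q in big(k,2)])
```

```text
p [0.43091842 0.24250454 0.11916115] [0.51464133 0.23037311 0.29266335]
(254, 97, 61, 59)
cup rim ((0.4988873600959778, 0.23113353550434113), 0.021739762276411057) ((0.4989190995693207, 0.23117855191230774), (0.04273224249482155, 0.042946357280015945), 16.06538963317871)
disc ((0.5369656682014465, 0.23910248279571533), 0.061813853681087494) (190, 4, 157, 152)
cap [(((282.5, 291.5), 20.892681121826172), 1070.0), (((267.0, 277.0), 1.414313554763794), 1.0)]
```

```bash
python3 go.py .4977 .2314 .119
```

```text
yawY -97.9 units [2.25 0.07 0.01]
```

move_arm(linear=[[0.3,0.07,0],[0.5,0,0],[0.5,0,0],[0.5,0,0],[0.3,0,0],[0.15,0,0],[0,0,0],[0,0,0],[0,0,0]], rotation=[[0,0,0],[0,0,0],[0,0,0],[0,0,0],[0,0,0],[0,0,0],[0,0,0],[0,0,0],[0,0,0]])

```text
time_s: 24.08
ee_pos: [0.4966, 0.231, 0.1196]
ee_rot: [3.134, -0.217, -0.001]
force: [0.5, 0.1, -0.4]
width: 0.259
finger_force: 28.1
```

```bash
python3 go.py .4977 .2314 .052
```

```text
yawY -97.9 units [ 0.04 -0.02  2.25]
```

move_arm(linear=[[0.03,-0.02,0],[0,0,0.4],[0,0,0.4],[0,0,0.4],[0,0,0.3],[0,0,0],[0,0,0]], rotation=[[0,0,0],[0,0,0],[0,0,0],[0,0,0],[0,0,0],[0,0,0],[0,0,0]])

```text
time_s: 24.67
ee_pos: [0.498, 0.2314, 0.0747]
ee_rot: [3.134, -0.217, -0.001]
force: [0.1, 0.4, -0.3]
width: 0.261
finger_force: 28.1
```

move_arm(linear=[[0,0,0.1],[0,0,0.1],[0,0,0.1],[0,0,0]], rotation=[[0,0,0],[0,0,0],[0,0,0],[0,0,0]])

```text
time_s: 25.0
ee_pos: [0.498, 0.2313, 0.0653]
ee_rot: [3.134, -0.217, -0.001]
force: [0.5, 0.7, -1.8]
width: 0.259
finger_force: 28.1
```

move_arm(linear=[[0,0,0.1],[0,0,0.1],[0,0,0],[0,0,0]], rotation=[[0,0,0],[0,0,0],[0,0,0],[0,0,0]])

```text
time_s: 25.33
ee_pos: [0.4981, 0.2313, 0.0595]
ee_rot: [3.134, -0.217, -0.001]
force: [0.3, -0.2, -0.9]
width: 0.255
finger_force: 28.1
```

No contact with the rim. I'll go down the last 8 mm slowly.

move_arm(linear=[[0,0,0.06],[0,0,0.06],[0,0,0.06],[0,0,0]], rotation=[[0,0,0],[0,0,0],[0,0,0],[0,0,0]])

```text
time_s: 25.67
ee_pos: [0.498, 0.2313, 0.0539]
ee_rot: [3.134, -0.217, -0.001]
force: [0.6, 0.5, -0.6]
width: 0.259
finger_force: 28.1
```

move_arm(linear=[[0,0,0.03],[0,0,0.03],[0,0,0]], rotation=[[0,0,0],[0,0,0],[0,0,0]])

```text
time_s: 25.92
ee_pos: [0.4981, 0.2313, 0.0523]
ee_rot: [3.134, -0.217, -0.0]
force: [0.7, -0.7, -0.9]
width: 0.258
finger_force: 28.1
```

move_arm(linear=[[0,0,0.02],[0,0,0.02],[0,0,0]], rotation=[[0,0,0],[0,0,0],[0,0,0]])

```text
time_s: 26.17
ee_pos: [0.4984, 0.2313, 0.0515]
ee_rot: [-3.134, 0.217, -0.001]
force: [-0.4, 0.1, 1.8]
width: 0.261
finger_force: 28.2
```

move_arm(linear=[[0,0,0.02],[0,0,0]], rotation=[[0,0,0],[0,0,0]])

```text
time_s: 26.33
ee_pos: [0.4986, 0.2314, 0.0515]
ee_rot: [-3.134, 0.217, -0.002]
force: [-0.7, -0.8, 6.5]
width: 0.255
finger_force: 28.4
```

The vial is down on the cup floor, at the height I predicted. Releasing and retreating.

move_arm(linear=[[0,0,0],[0,0,0],[0,0,0],[0,0,0],[0,0,0],[0,0,0],[0,0,0],[0,0,0]], rotation=[[0,0,0],[0,0,0],[0,0,0],[0,0,0],[0,0,0],[0,0,0],[0,0,0],[0,0,0]], claw=-1)

```text
time_s: 27.0
ee_pos: [0.4982, 0.2313, 0.0506]
ee_rot: [3.134, -0.217, -0.0]
force: [-0.3, -0.9, -0.6]
width: 0.836
finger_force: 0.0
```

move_arm(linear=[[0,0,-0.3],[0,0,-0.6],[0,0,-0.8],[0,0,-0.8],[0,0,-0.8],[-0.8,0,0],[-0.8,0,0],[-0.5,0,0],[0,0,0],[0,0,0]], rotation=[[0,0,0],[0,0,0],[0,0,0],[0,0,0],[0,0,0],[0,0,0],[0,0,0],[0,0,0],[0,0,0],[0,0,0]])

```text
time_s: 27.83
ee_pos: [0.436, 0.2402, 0.1505]
ee_rot: [-3.134, 0.216, -0.002]
force: [0.4, -0.7, -0.1]
width: 0.999
finger_force: 0.0
```

Run:
```python
from h import *
c=shot("w10"); im=c["img"]
y=big(mask(im,(20,90,60),(38,255,255)))[0]; P=np.array([wz(c,*p[0],.058)[:2] for p in cv2.convexHull(y)]).astype(np.float32)
(q,r)=cv2.minEnclosingCircle(P); print("cup",q,r,cv2.boundingRect(y))
x,yy,w,h=cv2.boundingRect(y); k=cv2.inRange(im,(85,100,110),(190,215,235)); hs=cv2.cvtColor(im,cv2.COLOR_RGB2HSV); k[(hs[...,1]>90)]=0
m=np.zeros_like(k); m[yy-25:yy+h+40,x-15:x+w+15]=255; k&=m
for q in big(k,3): (u,rr)=cv2.minEnclosingCircle(q); print(u,rr,cv2.contourArea(q),wz(c,*u,.095))
```

```text
cup (0.49886807799339294, 0.23106446862220764) 0.021706439554691315 (256, 104, 53, 53)
(282.9508056640625, 131.2458953857422) 19.319183349609375 1064.5 [0.50081357 0.23022461 0.095     ]
(266.5227355957031, 86.56818389892578) 15.89765453338623 580.0 [0.53368197 0.2370861  0.095     ]
(255.5, 173.5) 15.508162498474121 116.0 [0.47342797 0.25400773 0.095     ]
```

The cup hasn't moved. The vial's cap is within about 2 mm of the cup axis, so it stands upright.

```bash
python3 -c "
from cell import ticket; print(ticket.job_done())"
```

```text
the job is handed in; nothing more can be done
None
```

I handed the job in at about 28 s, but no verdict came back: the plunger is latched in the notch after roughly 16–17 N on the stud for over a second, and the grey-capped vial stands in the yellow cup, about 2 mm off centre.

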